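# Confirm the picks and close the order

## Robot

A 6-joint arm with a two-finger parallel gripper is mounted at the origin on the work surface. World frame = base frame: x ahead of the robot, y to its left, z up, the work surface at z = 0. Lengths are in m, angles in degrees, forces in N, time in s.
With the tool pointing down it reaches from about 0.25 to 0.725 m from the base axis. Payload 9.7 kg.
Tool frame: the origin (TCP) lies between the finger pads; the fingertips stand 8 mm ahead of it and the grasp point (between the pads) lies 11 mm behind it; z points along the fingers, y is the direction in which the jaws open and shut (so a half turn about z gives the same grasp; the last joint's range is limited). The gripper opens to 85 mm and grips with 20 to 120 N. Pads are 22 mm wide; open, the fingers measure 114 mm over their backs; the gripper's body (76 mm by 85 mm) begins 54 mm behind the grasp point. The pads swing forward as they close: fully open they stand 13 mm farther back than shut.
Start: joints at [69.156, 4.979, 10.078, 95.1, 0, 90], TCP at [0.196, 0.514, 0.239] pointing down, gripper open.
Joint ranges: [-179.16, 179.16], [-48.56, 103.87], [-65.8, 70.77], [-126.05, 130.52], [-82.76, 87.17], [-180, 180]. Speed limits (degrees/s): [127.2, 127.2, 147.25, 180, 180, 180].

## Interface

Orientations are given as [roll, pitch, yaw] about the fixed x, y, z axes, in that order (R = Rz(yaw) Ry(pitch) Rx(roll)).
In Python, from cell import ctrl, vision gives the robot as it stands.
- The arm moves only by the shell command python3 -m inch 'ROWS' [FORCE]. ROWS is JSON, a list that holds one entry, the list of rows, each a list of 7 numbers: the gripper command: -1 is fully open, 1 is shut, values between are in proportion, then the shift along the tool's x, y, z in m, then the turn, a rotation vector about the tool's x, y, z in rad. In form: [[[gripper, dx, dy, dz, rx, ry, rz], ...]]. A call has 1 to 10 rows; each row is the pose to reach, as a shift and turn from the pose measured when the call began, along the tool's axes at that moment; what a row does not reach only later rows make up. A row lasts 1/12 s, in which the tool goes at most 41.7 mm and 7.16 degrees, less where a joint would pass 70% of its speed; a pose out of reach is approached as far as the arm can. A call with a gripper value outside its range is refused whole. The fingers move at their own pace and stop on an object; FORCE is the grip in N (left out, the last holds). Time passes only in rows, so rows that repeat a pose let the fingers close. It gives the time, the measured TCP pose, the force and the opening at its end, in the units of the state.
- ctrl.get_state(): the state, without advancing time (a new reading comes with each control period).
- vision.read_camera(name): name is "scene" or "top" or "wrist"; returns a dict with "image" (384x512x3 uint8, red, green, blue), "depth" (384x512 float32, m along the optical axis (not along the pixel's ray), 0 where there is no reading), "intrinsics" (3x3 intrinsics, pixels), "distortion" ([k1, k2, p1, p2, k3] as OpenCV has them; the pictures are not rectified), "eye" and "rotation" of the camera in the world. Camera axes: x right, y down, z forward; pixel columns grow to the right and rows downward; lengths in m; the calibration is good to about 2 mm. A picture is of the moment at which its call begins.
- ctrl.finish_job(): hands the job in, once; it reports no verdict.
The state is a dict: "time": time; "joint_positions": joint angles; "qd": joint speeds; "effort": joint torques, N m; "tcp_pos": TCP position; "tcp_rot": TCP orientation; "wrist_force": force on the tool from outside, world axes, zero at the start; "moment": the same for the moment, N m; "finger_gap": finger opening in m.
Only numpy, scipy, OpenCV 4.12 (cv2) and the standard library are available. Lean on these libraries where they do the work, as an engineer would, in place of code of your own. Each camera call takes 0.05 s, during which the arm holds its last target.

## Task

Confirm this service kit at the picking bench by pressing the white keys down with a fingertip, lightly, in this order: the key of the bin of filter canisters, the key of the bin of rubber rings, the key of the bin of small cartons, and last the wide bar key of the terminal, which closes the order. Press each key all or most of the way down; the keys stay down, so do not press one before its turn. Pick up nothing and leave the goods and loose things around the bins where they are.

Things in the scene. Friction and masses are not known exactly. Their poses are not given: they have to be found in the camera images.
- bin_canisters: Fixed open grey picking bin, 140 mm (own x) by 110 mm (own y), 75 mm high, holding four upright aluminium filter canisters, 45 mm across, tops 96 mm above the table. Origin: centre of its underside, on the table. Its front is its own -x side, where a black pod 50 x 56 mm, 56 mm high, carries its round white key, centred 95 mm from the origin along -x. The bins and the terminal stand in a row in any order
- key_canisters_top (a point): Centre of the top face of the round white key, 34 mm in diameter, on the pod of this bin; 70 mm above the table when up (14 mm above its pod), moves down with the key; z points up
- key_canisters (a joint): Travel of that key straight down in m: 0 up (as at the start), 0.010 fully down against a hard stop. It slides stiffly (about 3 N, no spring) and stays where it is left, so a press cannot be undone; it counts as pressed from 0.006, as untouched below 0.003. More than 30 N on a key, bin or terminal is too hard
- bin_cartons: Fixed open grey picking bin, 140 mm (own x) by 110 mm (own y), 75 mm high, holding six small cardboard cartons in two rows of three, tops 77 mm above the table. Origin: centre of its underside, on the table. Its front is its own -x side, where a black pod 50 x 56 mm, 56 mm high, carries its round white key, centred 95 mm from the origin along -x. The bins and the terminal stand in a row in any order
- key_cartons_top (a point): Centre of the top face of the round white key, 34 mm in diameter, on the pod of this bin; 70 mm above the table when up (14 mm above its pod), moves down with the key; z points up
- key_cartons (a joint): Travel of that key straight down in m: 0 up (as at the start), 0.010 fully down against a hard stop. It slides stiffly (about 3 N, no spring) and stays where it is left, so a press cannot be undone; it counts as pressed from 0.006, as untouched below 0.003. More than 30 N on a key, bin or terminal is too hard
- bin_rings: Fixed open grey picking bin, 140 mm (own x) by 110 mm (own y), 75 mm high, holding one stack of five black rubber seal rings, 88 mm across, top 63 mm above the table. Origin: centre of its underside, on the table. Its front is its own -x side, where a black pod 50 x 56 mm, 56 mm high, carries its round white key, centred 95 mm from the origin along -x. The bins and the terminal stand in a row in any order
- key_rings_top (a point): Centre of the top face of the round white key, 34 mm in diameter, on the pod of this bin; 70 mm above the table when up (14 mm above its pod), moves down with the key; z points up
- key_rings (a joint): Travel of that key straight down in m: 0 up (as at the start), 0.010 fully down against a hard stop. It slides stiffly (about 3 N, no spring) and stays where it is left, so a press cannot be undone; it counts as pressed from 0.006, as untouched below 0.003. More than 30 N on a key, bin or terminal is too hard
- terminal: Fixed order terminal: grey base 150 x 130 mm, 30 mm high, with a leaning dark screen at the back whose top is 138 mm above the table. Origin: centre of its underside, on the table. Its front is its own -x side, where a black pod 50 mm (x) by 100 mm (y), 56 mm high, carries the wide white bar key, centred 95 mm from the origin along -x
- key_close_top (a point): Centre of the top face of the wide white bar key, 28 mm (own x) by 72 mm (own y), on the terminal's pod; 70 mm above the table when up (14 mm above its pod), moves down with the key; z points up
- key_close (a joint): Travel of that key straight down in m: 0 up (as at the start), 0.010 fully down against a hard stop. It slides stiffly (about 3 N, no spring) and stays where it is left, so a press cannot be undone; it counts as pressed from 0.006, as untouched below 0.003. More than 30 N on a key, bin or terminal is too hard
- canister: Loose filter canister, upright, 45 mm across, 92 mm high; bystander, to be left alone. Origin: centre of its underside
- carton: Loose small cardboard carton, 46 x 42 mm, 72 mm high; bystander, to be left alone. Origin: centre of its underside
- spray: Loose small white bottle, upright, 42 mm across, 110 mm high; bystander, to be left alone. Origin: centre of its underside
- tape: Loose roll of amber tape lying flat, 90 mm across, 45 mm high; bystander, to be left alone. Origin: centre of its underside
- mug: Loose white mug, 76 mm across, 85 mm high; bystander, to be left alone. Origin: centre of its underside
- scanner: Loose hand scanner lying on its side, about 165 x 75 mm, 40 mm high; bystander, to be left alone. Origin: centre of the underside of its head

How it is judged (in metres and radians):
On the way, in this order (a step that is already met when the one before it is completed fails the run):
1. the canister bin's key is pressed down, the later keys still up (value of joint key_canisters above 0.006 m and value of joint each of key_rings, key_cartons, key_close below 0.003 m), for 0.2 s.
2. the ring bin's key is pressed down, the later keys still up (value of joint each of key_canisters, key_rings above 0.006 m and value of joint each of key_cartons, key_close below 0.003 m), for 0.2 s.
3. the carton bin's key is pressed down, the later keys still up (value of joint each of key_canisters, key_rings, key_cartons above 0.006 m and value of joint key_close below 0.003 m), for 0.2 s.
4. the terminal's bar key is pressed down (value of joint each of key_canisters, key_rings, key_cartons, key_close above 0.006 m), for 0.2 s.
At the end, for the whole second after the job is handed in: All four keys are at least 6 mm down, having been pressed in the order canisters, rings, cartons, terminal; all loose things are at rest within 15 mm of where they stood (all of step 4 and distance of each of canister, carton, spray, tape, mug, scanner from where it was at the start of the episode below 0.015 m and linear speed of each of canister, carton, spray, tape, mug, scanner below 0.02 m/s); the robot touches nothing.
It fails at once if the ring bin's key is pressed before the canister bin's key (value of joint key_rings above 0.003 m and value of joint key_canisters below 0.006 m).
It fails at once if the carton bin's key is pressed before the ring bin's key (value of joint key_cartons above 0.003 m and value of joint key_rings below 0.006 m).
It fails at once if the terminal's bar key is pressed before the carton bin's key (value of joint key_close above 0.003 m and value of joint key_cartons below 0.006 m).
It fails at once if a key, bin or the terminal is pushed harder than 30 N (contact force between any of the fingers, the arm and bin_canisters above 30 N or contact force between any of the fingers, the arm and bin_cartons above 30 N or contact force between any of the fingers, the arm and bin_rings above 30 N or contact force between any of the fingers, the arm and terminal above 30 N).
It fails at once if a loose bystander is moved, carried or lifted by more than 15 mm, or tipped (distance of any of canister, carton, spray, tape, mug, scanner from where it was at the start of the episode above 0.015 m or angle between any of canister, carton, spray, tape, mug, scanner's own z axis and vertical above 0.3 rad).
It also fails if it takes over 64 s, if anything falls off the work surface, if the arm or the gripper's body presses on something with over 40 N, if the wrist force passes 120 N, or if a joint passes its speed limit or range.

## Working session

There is one attempt and no reset: what is moved stays moved. The work goes in short steps, Python scripts to look and compute and a shell command to move; the robot and the scene stay as the last step left them, time stands still between calls to the robot, and variables do not carry over. Pictures are saved under pics/ and viewed, and the job is handed in when it is done.

```bash
ls; mkdir -p pics
python3 - <<'E'
from cell import ctrl, vision
import cv2, numpy as np
for n in ["scene","top"]:
    d=vision.read_camera(n); cv2.imwrite(f"pics/{n}0.png",d["image"][:,:,::-1]); np.savez(f"{n}0.npz",**d)
    print(n,d["eye"],d["intrinsics"].tolist(),d["distortion"])
print(ctrl.get_state())
E
```

```text
pics
scene [1.0602665  0.414963   0.88064897] [[393.3578630482816, 0.0, 248.78440659280892], [0.0, 393.3578630482816, 187.61188239250927], [0.0, 0.0, 1.0]] [-0.05601049  0.          0.          0.          0.        ]
top [0.39756071 0.02224856 1.27667103] [[471.61836407318754, 0.0, 264.42205810008403], [0.0, 471.61836407318754, 196.33688895679768], [0.0, 0.0, 1.0]] [-0.06768199  0.          0.          0.          0.        ]
{'time': 0.1, 'joint_positions': array([6.91567863e+01, 5.00825525e+00, 1.00404740e+01, 9.51018311e+01,
       1.67103353e-03, 9.00006966e+01]), 'qd': array([ 0.06995954, -0.02129179,  0.10821878,  0.00898161, -0.01089256,
       -0.03289194]), 'effort': array([-8.00572622e-06, -5.21563661e+01,  4.65651333e+01,  1.60675251e-02,
       -3.34950073e-05,  2.30034010e-05]), 'tcp_pos': array([0.19561654, 0.51381919, 0.23866429]), 'tcp_rot': array([-1.79930388e+02, -1.67018589e-03,  1.59156088e+02]), 'wrist_force': array([-0.52661371,  0.05742156,  0.8464602 ]), 'moment': array([ 0.00867666, -0.01479037, -0.06093137]), 'finger_gap': 0.08548190357644267}
```

View pics/scene0.png

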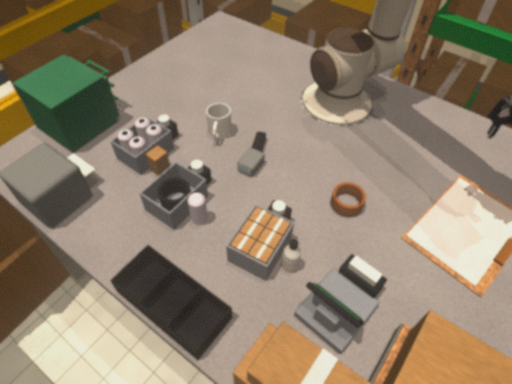

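View pics/top0.png

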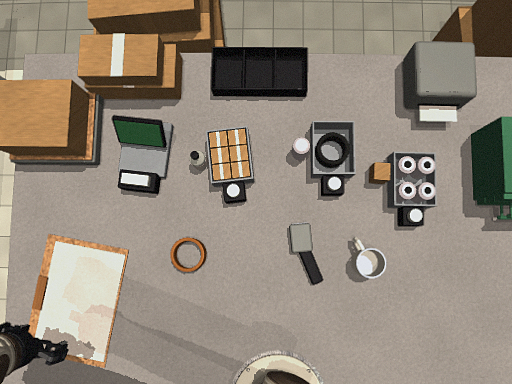

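Top view: the canister key is near (416,215), the ring key (334,183), the carton key (233,191) and the bar key (133,180). The arm is at lower left. I'll enlarge these and convert them to positions.

```bash
cat > h.py <<'E'
import numpy as np, cv2
def toworld(d,px,z=None):
    K=d["intrinsics"];p=cv2.undistortPoints(np.array([[px]],float),K,d["distortion"])[0,0]
    r=d["rotation"]@np.array([p[0],p[1],1.]);e=d["eye"]
    if z is None: return e+r*d["depth"][int(round(px[1])),int(round(px[0]))]
    return e+r*(z-e[2])/r[2]
E
python3 - <<'E'
import numpy as np, cv2
from h import *
d=dict(np.load("top0.npz"));im=d["image"][:,:,::-1].copy()
t=[]
for n,(u,v) in dict(can=(416,215),ring=(334,183),cart=(233,191),bar=(133,180)).items():
    c=im[v-22:v+23,u-30:u+31]; 
    c=cv2.resize(c,None,fx=6.5,fy=6.5,interpolation=cv2.INTER_NEAREST)
    t.append(c)
    # white blob
    m=(im[v-14:v+15,u-25:u+26].min(2)>190).astype(np.uint8)
    k,l,s,ce=cv2.connectedComponentsWithStats(m)
    for i in range(1,k):
        if s[i,4]>30:
            px=ce[i]+[u-25,v-14]; w=toworld(d,px,.07); pts=np.argwhere(l==i)[:,::-1].astype(np.float32)
            print(n,px.round(1),s[i],w.round(4),toworld(d,px).round(4),cv2.minAreaRect(pts))
cv2.imwrite("pics/crop.png",np.vstack([np.hstack(t[:2]),np.hstack(t[2:])])[:600])
E
```

```text
Traceback (most recent call last):
  File "h.py", line 6, in toworld
    return e+r*(z-e[2])/r[2]
                        ~^^^
IndexError: invalid index to scalar variable.
```

Run:
```python
import numpy as np
for n in("top0","scene0"): print(np.load(n+".npz")["rotation"])
```

```text
[-173.69746901    0.87454202  -89.29592632]
[-141.2352401    -0.19437269  127.24585039]
```

Rotation comes as roll, pitch, yaw in degrees.

```bash
cat > h.py <<'E'
import numpy as np, cv2
from scipy.spatial.transform import Rotation as Ro
def toworld(d,px,z=None):
    K=d["intrinsics"];p=cv2.undistortPoints(np.array([[px]],float),K,d["distortion"])[0,0]
    r=Ro.from_euler("xyz",d["rotation"],degrees=True).apply([p[0],p[1],1.]);e=d["eye"]
    if z is None: return e+r*d["depth"][int(round(px[1])),int(round(px[0]))]
    return e+r*(z-e[2])/r[2]
E
python3 - <<'E'
import numpy as np, cv2
from h import *
d=dict(np.load("top0.npz"));im=d["image"][:,:,::-1].copy()
t=[]
for n,(u,v) in dict(can=(416,215),ring=(334,183),cart=(233,191),bar=(133,180)).items():
    c=im[v-22:v+23,u-30:u+31]; 
    c=cv2.resize(c,None,fx=6.5,fy=6.5,interpolation=cv2.INTER_NEAREST)
    t.append(c)
    m=(im[v-14:v+15,u-25:u+26].min(2)>190).astype(np.uint8)
    k,l,s,ce=cv2.connectedComponentsWithStats(m)
    for i in range(1,k):
        if s[i,4]>30:
            px=ce[i]+[u-25,v-14]; w=toworld(d,px,.07); pts=np.argwhere(l==i)[:,::-1].astype(np.float32)
            print(n,px.round(1),s[i],w.round(4),toworld(d,px).round(4),cv2.minAreaRect(pts))
cv2.imwrite("pics/crop.png",np.vstack([np.hstack(t[:2]),np.hstack(t[2:])])[:600])
for n,p,z in[("mug",(370,264),.085),("scanner",(300,238),.04),("tape",(188,254),.045),("spray",(197,156),.11),("canister",(302,146),.092),("carton",(382,171),.072)]: print(n,toworld(d,p,z).round(3))
E
```

```text
can [415.6 215. ] [ 19   8  12  13 121] [ 0.4864 -0.3466  0.07  ] [ 0.4862 -0.346   0.0722] ((24.5, 14.0), (12.0, 11.0), 90.0)
ring [334.4 182.8] [ 20   8  12  13 118] [ 0.5676 -0.1378  0.07  ] [ 0.5665 -0.1368  0.0779] ((25.5, 14.0), (12.0, 11.0), 90.0)
cart [232.7 190. ] [ 19   7  12  13 120] [0.5462 0.1243 0.07  ] [0.5448 0.1234 0.0811] ((25.000003814697266, 13.0), (11.31370735168457, 11.31370735168457), 45.0)
bar [134.1 178.8] [ 13   7  27  13 261] [0.5731 0.383  0.07  ] [0.5717 0.38   0.08  ] ((26.153846740722656, 12.769231796264648), (26.04729461669922, 9.922779083251953), 7.125016689300537)
mug [ 0.361 -0.225  0.085]
scanner [ 0.425 -0.051  0.04 ]
tape [0.38  0.24  0.045]
spray [0.627 0.213 0.11 ]
canister [ 0.659 -0.053  0.092]
carton [ 0.6   -0.261  0.072]
```

View pics/crop.png

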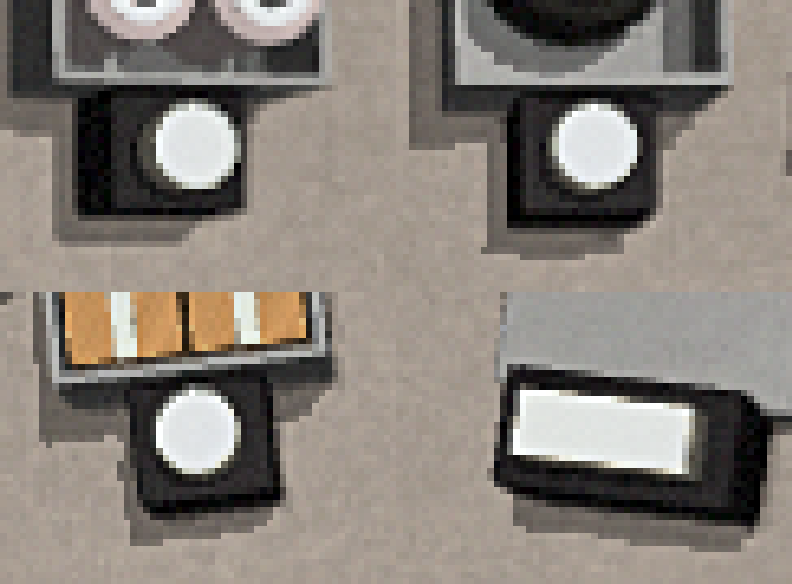

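Keys located: canisters (0.486,-0.347), rings (0.568,-0.138), cartons (0.546,0.124), bar (0.573,0.383). I'll travel at z≈0.24 with the jaws shut, which clears everything, and let the yaw follow joint 1.

```bash
cat > to.py <<'E'
import sys
from cell import ctrl
from h import *
s=ctrl.get_state();R=Ro.from_euler("xyz",s["tcp_rot"],degrees=True)
x,y,z,yaw=map(float,sys.argv[1:5])
T=Ro.from_euler("xyz",[180,0,yaw],degrees=True)
print("t",round(s["time"],2),s["tcp_pos"].round(4),s["tcp_rot"].round(1),"F",s["wrist_force"].round(1),"gap",round(s["finger_gap"],4))
print("shift",R.inv().apply(np.array([x,y,z])-s["tcp_pos"]).round(4),"rot",(R.inv()*T).as_rotvec().round(3))
E
python3 to.py .40 .08 .24 101
```

```text
t 0.1 [0.1956 0.5138 0.2387] [-179.9   -0.   159.2] F [-0.5  0.1  0.8] gap 0.0855
shift [-0.3454 -0.3327 -0.0009] rot [-1.000e-03  1.000e-03  1.015e+00]
```

```bash
python3 -m inch '[[[1,-0.035,-0.033,0,0,0,0.10],[1,-0.07,-0.066,0,0,0,0.2],[1,-0.105,-0.1,0,0,0,0.3],[1,-0.14,-0.133,0,0,0,0.4],[1,-0.175,-0.167,0,0,0,0.5],[1,-0.21,-0.2,0,0,0,0.6],[1,-0.24,-0.23,0,0,0,0.7],[1,-0.275,-0.265,0,0,0,0.8],[1,-0.31,-0.3,0,0,0,0.9],[1,-0.345,-0.333,0,0,0,1.0]]]' 20; python3 to.py .4864 -.3466 .13 55
```

```text
time: 0.93
tcp_pos: [0.373, 0.1349, 0.239]
tcp_rot: [-180.0, 0.1, 101.6]
wrist_force: [0.3, 0.7, 0.3]
finger_gap: -0.0002
t 0.93 [0.373  0.1349 0.239 ] [-1.800e+02  1.000e-01  1.016e+02] F [0.3 0.7 0.3] gap -0.0002
shift [-0.4944  0.0143  0.1094] rot [0.    0.001 0.813]
```

```bash
python3 -m inch '[[[1,-0.035,0.0,0,0,0,0.08],[1,-0.07,0.002,0,0,0,0.16],[1,-0.105,0.003,0,0,0,0.24],[1,-0.14,0.004,0,0,0,0.32],[1,-0.175,0.005,0,0,0,0.4],[1,-0.21,0.006,0,0,0,0.48],[1,-0.245,0.007,0,0,0,0.56],[1,-0.28,0.008,0,0,0,0.64],[1,-0.315,0.009,0,0,0,0.72],[1,-0.35,0.01,0,0,0,0.8]]]' 20; python3 to.py .4864 -.3466 .20 55
```

```text
time: 1.77
tcp_pos: [0.4531, -0.2078, 0.239]
tcp_rot: [180.0, 0.1, 55.5]
wrist_force: [1.2, 0.4, -0.2]
finger_gap: 0.0004
t 1.77 [ 0.4531 -0.2078  0.239 ] [1.80e+02 1.00e-01 5.55e+01] F [ 1.2  0.4 -0.2] gap 0.0004
shift [-0.0955  0.1061  0.0391] rot [0.    0.001 0.009]
```

```bash
python3 -m inch '[[[1,-0.024,0.026,0,0,0,0],[1,-0.048,0.053,0,0,0,0],[1,-0.072,0.08,0.01,0,0,0.01],[1,-0.0955,0.1061,0.02,0,0,0.01],[1,-0.0955,0.1061,0.04,0,0,0.01],[1,-0.0955,0.1061,0.06,0,0,0.01],[1,-0.0955,0.1061,0.08,0,0,0.01],[1,-0.0955,0.1061,0.1,0,0,0.01],[1,-0.0955,0.1061,0.11,0,0,0.01],[1,-0.0955,0.1061,0.11,0,0,0.01]]]' 20
python3 - <<'E'
from cell import ctrl, vision
import cv2,numpy as np
d=vision.read_camera("top");np.savez("top1.npz",**d)
cv2.imwrite("pics/top1.png",cv2.resize(d["image"][130:290,300:500,::-1],None,fx=3.5,fy=3.5))
d=vision.read_camera("scene");np.savez("scene1.npz",**d)
cv2.imwrite("pics/scene1.png",cv2.resize(d["image"][60:240,80:320,::-1],None,fx=3.2,fy=3.2))
E
python3 to.py .4864 -.3466 .078 55
```

```text
time: 2.6
tcp_pos: [0.4853, -0.3459, 0.1263]
tcp_rot: [-179.8, 0.1, 54.9]
wrist_force: [0.1, -0.9, -0.2]
finger_gap: -0.0003
t 2.7 [ 0.4864 -0.3466  0.1296] [1.80e+02 1.00e-01 5.49e+01] F [ 0.2 -1.  -0.3] gap 0.0002
shift [ 0.     -0.      0.0516] rot [ 0.     0.001 -0.001]
```

View pics/top1.png

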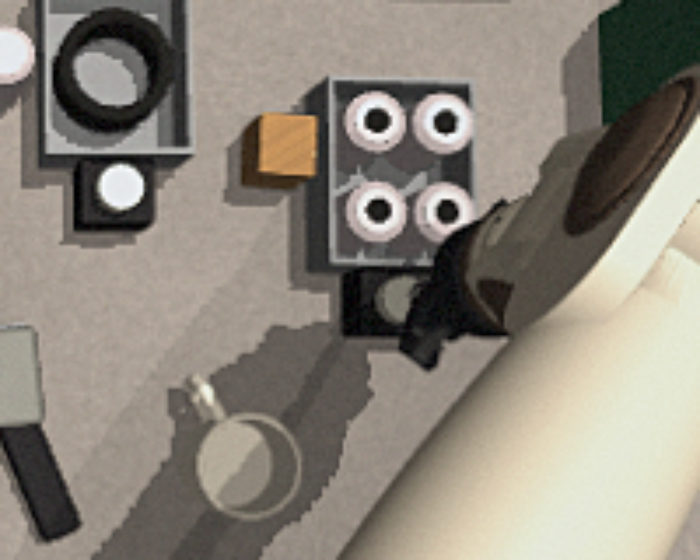

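View pics/scene1.png

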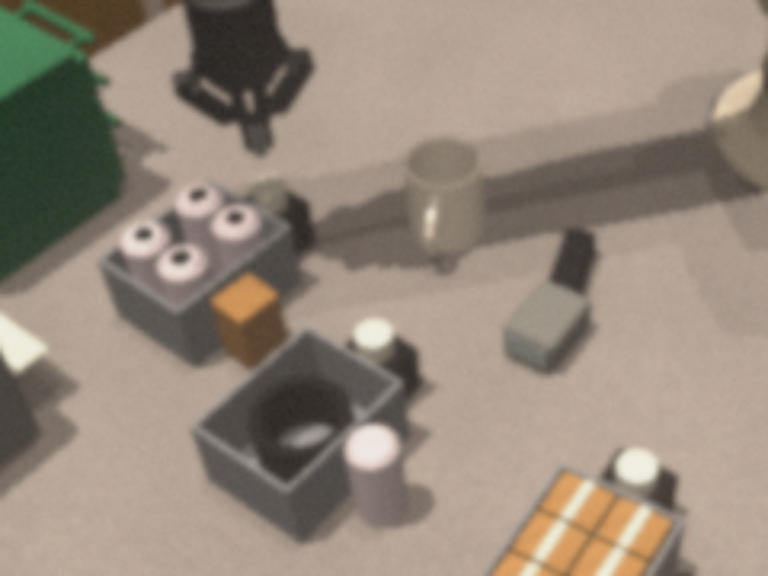

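The tool is over the canister key. The knuckles stick out along the jaw direction, so I'll turn the jaws roughly parallel to the bin front before going down.

```bash
python3 -m inch '[[[1,0,0,0,0,0,0.1],[1,0,0,0,0,0,0.2],[1,0,0,0.005,0,0,0.3],[1,0,0,0.010,0,0,0.4],[1,0,0,0.015,0,0,0.5],[1,0,0,0.02,0,0,0.6],[1,0,0,0.025,0,0,0.6],[1,0,0,0.03,0,0,0.6],[1,0,0,0.035,0,0,0.6],[1,0,0,0.035,0,0,0.6]]]' 20; python3 to.py .4864 -.3466 .062 20; python3 -c "
from cell import ctrl;print(ctrl.get_state()['joint_positions'].round(1))"
```

```text
time: 3.53
tcp_pos: [0.4862, -0.3465, 0.0939]
tcp_rot: [-180.0, 0.1, 20.7]
wrist_force: [-0.1, -0.5, -0.5]
finger_gap: 0.0001
t 3.53 [ 0.4862 -0.3465  0.0939] [-1.80e+02  1.00e-01  2.07e+01] F [-0.1 -0.5 -0.5] gap 0.0001
shift [0.0002 0.0002 0.0319] rot [-0.     0.001  0.012]
[-3.550e+01  1.100e+01  7.000e-01  7.980e+01 -1.000e-01  1.238e+02]
```

```bash
python3 -m inch '[[[1,0,0,0.006,0,0,0],[1,0,0,0.012,0,0,0],[1,0,0,0.014,0,0,0],[1,0,0,0.016,0,0,0],[1,0,0,0.018,0,0,0],[1,0,0,0.020,0,0,0],[1,0,0,0.022,0,0,0],[1,0,0,0.024,0,0,0],[1,0,0,0.0245,0,0,0],[1,0,0,0.0245,0,0,0]]]' 20; python3 to.py .4864 -.3466 .07 20
```

```text
time: 4.37
tcp_pos: [0.4865, -0.3467, 0.071]
tcp_rot: [179.9, 0.0, 20.7]
wrist_force: [-2.9, 2.0, 14.0]
finger_gap: 0.0001
t 4.37 [ 0.4865 -0.3467  0.071 ] [179.9   0.   20.7] F [-2.9  2.  14. ] gap 0.0001
shift [-0.0001 -0.0002  0.001 ] rot [0.002 0.    0.012]
```

```bash
python3 -m inch '[[[1,0,0,0,0,0,0],[1,0,0,0,0,0,0],[1,0,0,0,0,0,0]]]' 20; python3 to.py .4864 -.3466 .07 20
```

```text
time: 4.62
tcp_pos: [0.4865, -0.3467, 0.0724]
tcp_rot: [179.9, -0.0, 20.7]
wrist_force: [-3.0, 2.2, 10.7]
finger_gap: -0.0
t 4.62 [ 0.4865 -0.3467  0.0724] [179.9  -0.   20.7] F [-3.   2.2 10.7] gap -0.0
shift [-0.0001 -0.0002  0.0024] rot [ 0.002 -0.     0.013]
```

Contact reads 14 N, then 10.7 N while holding, which is more than key friction alone. That means either the hard stop or contact elsewhere. I'll lift off and look.

```bash
python3 -m inch '[[[1,0,0,-0.01,0,0,0],[1,0,0,-0.03,0,0,0],[1,0,0,-0.06,0,0,0],[1,0,0,-0.09,0,0,0],[1,0.02,-0.03,-0.12,0,0,0],[1,0.04,-0.06,-0.14,0,0,0],[1,0.06,-0.09,-0.14,0,0,0],[1,0.08,-0.12,-0.14,0,0,0],[1,0.08,-0.14,-0.14,0,0,0],[1,0.08,-0.14,-0.14,0,0,0]]]' 20
python3 - <<'E'
from cell import ctrl, vision
import cv2,numpy as np
from h import *
d=vision.read_camera("top");np.savez("top2.npz",**d)
cv2.imwrite("pics/top2.png",cv2.resize(d["image"][130:290,300:500,::-1],None,fx=3.5,fy=3.5))
D=d["depth"];D0=np.load("top0.npz")["depth"]
print((D[211:220,411:421]-D0[211:220,411:421]).round(3))
d=vision.read_camera("scene");np.savez("scene2.npz",**d)
a=np.load("scene0.npz")["image"]
f=lambda i:cv2.resize(i[105:165,125:195,::-1],None,fx=5.6,fy=7)
cv2.imwrite("pics/scene2.png",np.hstack([f(a),f(d["image"])]))
D=d["depth"];D0=np.load("scene0.npz")["depth"]
print(((D-D0)[116:124,160:168]).round(3))
E
python3 to.py .5676 -.1378 .13 25
```

```text
time: 5.45
tcp_pos: [0.5112, -0.1838, 0.2126]
tcp_rot: [179.9, -0.0, 20.9]
wrist_force: [-0.9, 0.1, -0.3]
finger_gap: 0.0001
[[-0.593 -0.59  -0.593 -0.589 -0.592 -0.594 -0.59  -0.594 -0.59  -0.592]
 [-0.595 -0.592 -0.594 -0.593 -0.594 -0.598 -0.592 -0.591 -0.594 -0.591]
 [-0.594 -0.591 -0.59  -0.597 -0.595 -0.59  -0.592 -0.589 -0.593 -0.59 ]
 [-0.589 -0.59  -0.591 -0.596 -0.589 -0.595 -0.59  -0.593 -0.591 -0.589]
 [-0.595 -0.599 -0.598 -0.593 -0.59  -0.597 -0.592 -0.592 -0.592 -0.588]
 [-0.592 -0.593 -0.584 -0.592 -0.59  -0.593 -0.592 -0.586 -0.591 -0.589]
 [-0.593 -0.591 -0.594 -0.594 -0.595 -0.593 -0.591 -0.59  -0.588 -0.588]
 [-0.591 -0.593 -0.594 -0.593 -0.591 -0.589 -0.592 -0.598 -0.586 -0.588]
 [-0.594 -0.594 -0.59  -0.588 -0.592 -0.59  -0.59  -0.59  -0.589 -0.591]]
[[ 1.12e-01  1.17e-01  1.19e-01  1.14e-01  2.90e-02  2.90e-02  1.16e-01
   1.25e-01]
 [ 1.15e-01  1.18e-01  1.30e-02  2.00e-02  1.00e-02  1.40e-02  1.30e-02
   1.60e-02]
 [ 1.10e-02  1.80e-02  1.20e-02  1.00e-02  2.00e-02  1.50e-02  1.20e-02
   2.00e-02]
 [ 1.70e-02  1.10e-02  1.50e-02  1.80e-02  1.60e-02  1.30e-02  1.60e-02
   1.40e-02]
 [ 1.70e-02  1.20e-02  1.60e-02  1.60e-02  1.00e-02  1.30e-02  1.70e-02
   1.50e-02]
 [ 6.00e-03  1.40e-02  1.80e-02  1.20e-02  1.60e-02  1.60e-02  8.00e-03
   8.00e-03]
 [ 1.00e-03  6.00e-03  1.00e-02  1.20e+00  7.00e-03  7.00e-03  8.00e-03
   1.00e-03]
 [ 6.00e-03 -3.00e-03  2.00e-03  1.00e-03  4.00e-03  4.00e-03 -1.00e-03
   1.00e-03]]
t 5.55 [ 0.5116 -0.1867  0.2123] [179.9  -0.   20.8] F [-0.3 -0.3 -0.7] gap -0.0001
shift [ 0.0696 -0.026   0.0823] rot [ 0.003 -0.    -0.073]
```

View pics/scene2.png

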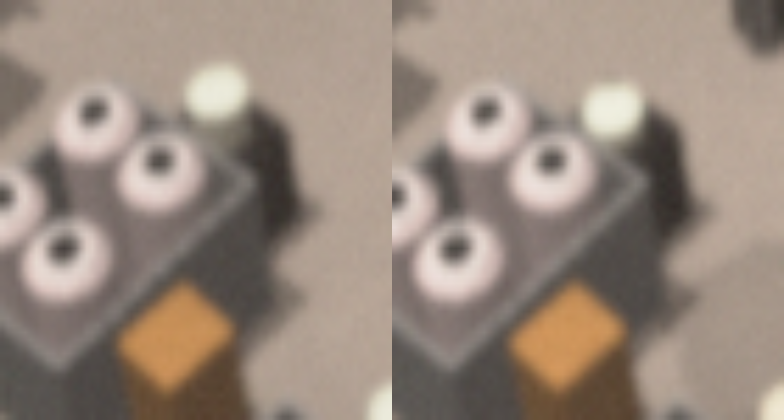

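View pics/top2.png

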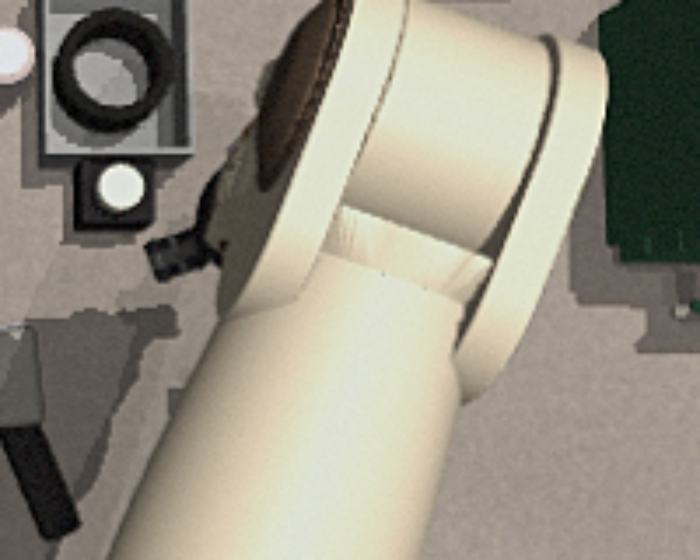

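In the scene crop the key has dropped by about its full 10 mm of travel (depth change ~14 mm along the ray). So the hard stop is reached at TCP ≈0.072, because the shut tips reach slightly farther than stated. I'll stop at about 0.073 from now on. Next is the ring key.

```bash
python3 -m inch '[[[1,0.02,-0.008,0,0,0,-0.03],[1,0.045,-0.017,0,0,0,-0.07],[1,0.0696,-0.026,0,0,0,-0.07],[1,0.0696,-0.026,0.02,0,0,-0.07],[1,0.0696,-0.026,0.045,0,0,-0.07],[1,0.0696,-0.026,0.07,0,0,-0.07],[1,0.0696,-0.026,0.095,0,0,-0.07],[1,0.0696,-0.026,0.112,0,0,-0.07],[1,0.0696,-0.026,0.112,0,0,-0.07],[1,0.0696,-0.026,0.112,0,0,-0.07]]]' 20;python3 to.py .5676 -.1378 .0735 25
```

```text
time: 6.38
tcp_pos: [0.5671, -0.1388, 0.0996]
tcp_rot: [179.9, 0.1, 24.7]
wrist_force: [0.5, 0.7, 0.0]
finger_gap: -0.0003
t 6.38 [ 0.5671 -0.1388  0.0996] [1.799e+02 1.000e-01 2.470e+01] F [0.5 0.7 0. ] gap -0.0003
shift [ 0.001  -0.0007  0.0261] rot [ 0.001  0.001 -0.004]
```

```bash
python3 -m inch '[[[1,0.001,-0.0007,0.008,0,0,0],[1,0.001,-0.0007,0.014,0,0,0],[1,0.001,-0.0007,0.017,0,0,0],[1,0.001,-0.0007,0.019,0,0,0],[1,0.001,-0.0007,0.021,0,0,0],[1,0.001,-0.0007,0.023,0,0,0],[1,0.001,-0.0007,0.025,0,0,0],[1,0.001,-0.0007,0.0265,0,0,0],[1,0.001,-0.0007,0.0265,0,0,0],[1,0.001,-0.0007,0.0265,0,0,0]]]' 20;python3 to.py .5676 -.1378 .0735 25
```

```text
time: 7.22
tcp_pos: [0.5681, -0.1379, 0.0741]
tcp_rot: [179.9, 0.0, 24.7]
wrist_force: [0.1, -1.8, 7.0]
finger_gap: 0.0003
t 7.22 [ 0.5681 -0.1379  0.0741] [179.9   0.   24.7] F [ 0.1 -1.8  7. ] gap 0.0003
shift [-0.0004 -0.0003  0.0006] rot [ 0.003  0.    -0.004]
```

```bash
python3 -m inch '[[[1,0,0,0.001,0,0,0],[1,0,0,0.0015,0,0,0],[1,0,0,0.0015,0,0,0],[1,0,0,0,0,0,0]]]' 20;python3 -m inch '[[[1,0,0,-0.02,0,0,0],[1,0,0,-0.05,0,0,0],[1,0,0,-0.08,0,0,0],[1,0,0,-0.11,0,0,0],[1,0,-0.03,-0.13,0,0,0],[1,0,-0.06,-0.14,0,0,-0.05],[1,0,-0.09,-0.14,0,0,-0.1],[1,0,-0.12,-0.14,0,0,-0.15],[1,0,-0.15,-0.14,0,0,-0.2],[1,0,-0.15,-0.14,0,0,-0.2]]]' 20
cat > look.py <<'E'
from cell import vision
import cv2,numpy as np,sys
from h import *
n,u,v=sys.argv[1],int(sys.argv[2]),int(sys.argv[3])
d=vision.read_camera("scene")
a=np.load("scene0.npz")
f=lambda i:cv2.resize(i[v-35:v+35,u-35:u+35,::-1],None,fx=5.6,fy=5.6)
cv2.imwrite(f"pics/{n}.png",np.hstack([f(a["image"]),f(d["image"])]))
print(((d["depth"]-a["depth"])[v-3:v+6,u-4:u+5]).round(3))
E
python3 look.py ring 200 167
python3 to.py .5462 .1243 .10 40
```

```text
time: 7.55
tcp_pos: [0.5682, -0.1379, 0.0746]
tcp_rot: [179.8, -0.0, 24.8]
wrist_force: [-0.7, -0.9, 6.1]
finger_gap: 0.0004
time: 8.38
tcp_pos: [0.5031, 0.0021, 0.2143]
tcp_rot: [179.9, 0.0, 36.6]
wrist_force: [-0.7, -0.0, -0.2]
finger_gap: 0.0003
[[ 0.017  0.014  0.009  0.018  0.008  0.023  0.03  -0.001 -0.003]
 [ 0.015  0.012  0.015  0.014  0.012  0.014  0.006 -0.001  0.002]
 [ 0.017  0.013  0.012  0.013  0.012  0.01   0.004  0.    -0.007]
 [ 0.008  0.006  0.012  0.007  0.006  0.01   0.001 -0.002  0.001]
 [ 0.012  0.015  0.012  0.009  0.011 -0.003 -0.008  0.005  0.002]
 [ 0.007  0.003  0.003  0.004  0.001  0.002 -0.001 -0.001 -0.003]
 [ 0.004  0.     0.005 -0.002 -0.001 -0.002  0.    -0.001 -0.001]
 [ 0.003 -0.004 -0.003 -0.004 -0.002 -0.001 -0.002  0.    -0.001]
 [-0.004 -0.     0.001 -0.003  0.003 -0.005 -0.004 -0.002  0.002]]
t 8.43 [0.504  0.0006 0.2142] [179.9   0.   36.4] F [-0.4 -0.3  0.4] gap -0.0003
shift [ 0.1074 -0.0747  0.114 ] rot [ 0.002  0.001 -0.063]
```

View pics/ring.png

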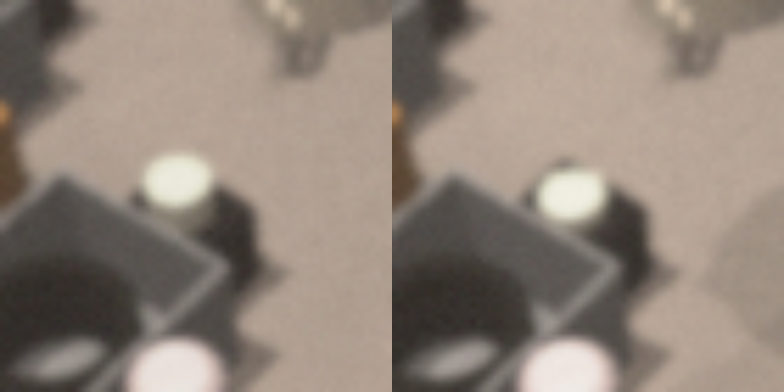

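The ring key dropped about 13 px in the enlarged crop, from (178,181) to (572,194) with the right half offset, and the depth changed by ~13 mm. That puts it 9–10 mm down. Next is the carton key.

```bash
python3 -m inch '[[[1,0.03,-0.02,0,0,0,-0.03],[1,0.06,-0.04,0,0,0,-0.06],[1,0.09,-0.06,0,0,0,-0.06],[1,0.1074,-0.0747,0,0,0,-0.06],[1,0.1074,-0.0747,0.03,0,0,-0.06],[1,0.1074,-0.0747,0.06,0,0,-0.06],[1,0.1074,-0.0747,0.09,0,0,-0.06],[1,0.1074,-0.0747,0.114,0,0,-0.06],[1,0.1074,-0.0747,0.114,0,0,-0.06],[1,0.1074,-0.0747,0.114,0,0,-0.06]]]' 20;python3 to.py .5462 .1243 .0735 40
```

```text
time: 9.27
tcp_pos: [0.5456, 0.1236, 0.099]
tcp_rot: [180.0, 0.2, 39.8]
wrist_force: [1.1, -0.1, 0.8]
finger_gap: 0.0002
t 9.27 [0.5456 0.1236 0.099 ] [180.    0.2  39.8] F [ 1.1 -0.1  0.8] gap 0.0002
shift [ 0.001  -0.0002  0.0255] rot [ 0.001  0.004 -0.003]
```

```bash
python3 -m inch '[[[1,0.001,-0.0002,0.008,0,0,0],[1,0.001,-0.0002,0.014,0,0,0],[1,0.001,-0.0002,0.017,0,0,0],[1,0.001,-0.0002,0.019,0,0,0],[1,0.001,-0.0002,0.021,0,0,0],[1,0.001,-0.0002,0.023,0,0,0],[1,0.001,-0.0002,0.025,0,0,0],[1,0.001,-0.0002,0.0265,0,0,0],[1,0.001,-0.0002,0.0265,0,0,0],[1,0.001,-0.0002,0.0265,0,0,0]]]' 20;python3 -m inch '[[[1,0,0,0.001,0,0,0],[1,0,0,0.001,0,0,0],[1,0,0,0.001,0,0,0],[1,0,0,0,0,0,0]]]' 20;python3 -m inch '[[[1,0,0,-0.02,0,0,0],[1,0,0,-0.05,0,0,0],[1,0,0,-0.08,0,0,0],[1,0,0,-0.11,0,0,0],[1,0,-0.03,-0.13,0,0,0],[1,0,-0.06,-0.14,0,0,-0.05],[1,0,-0.09,-0.14,0,0,-0.1],[1,0,-0.12,-0.14,0,0,-0.15],[1,0,-0.15,-0.14,0,0,-0.2],[1,0,-0.15,-0.14,0,0,-0.2]]]' 20
python3 look.py cart 280 209
python3 to.py .5731 .3830 .10 60
```

```text
time: 10.1
tcp_pos: [0.5467, 0.1244, 0.0735]
tcp_rot: [179.9, 0.1, 39.8]
wrist_force: [-0.1, -0.4, 8.0]
finger_gap: -0.0001
time: 10.43
tcp_pos: [0.5468, 0.1244, 0.0743]
tcp_rot: [179.9, 0.1, 39.8]
wrist_force: [-0.0, -1.0, 6.9]
finger_gap: -0.0001
time: 11.27
tcp_pos: [0.4477, 0.2427, 0.2139]
tcp_rot: [180.0, 0.1, 51.6]
wrist_force: [-1.0, -0.6, 0.1]
finger_gap: -0.0001
[[ 0.008  0.009  0.011  0.012  0.011  0.01   0.009  0.013  0.006]
 [ 0.015  0.011  0.012  0.012  0.014  0.015  0.013  0.014  0.011]
 [ 0.015  0.01   0.011  0.012  0.011  0.014  0.012  0.015  0.01 ]
 [ 0.015  0.013  0.013  0.014  0.012  0.014  0.01   0.011  0.007]
 [ 0.015  0.013  0.013  0.013  0.013  0.011  0.015  0.007 -0.   ]
 [ 0.01   0.     0.009  0.008  0.005  0.005  0.005  0.002 -0.001]
 [ 0.003  0.004  0.009  0.002  0.001  0.005 -0.001 -0.001 -0.003]
 [-0.001  0.001 -0.001  0.001 -0.001 -0.003 -0.001 -0.001 -0.003]
 [ 0.003 -0.     0.002 -0.001  0.002 -0.002  0.001  0.001 -0.006]]
t 11.32 [0.449  0.2415 0.2138] [1.799e+02 1.000e-01 5.150e+01] F [ 0.3 -0.4 -0.5] gap -0.0002
shift [0.1883 0.0089 0.1133] rot [ 0.001  0.002 -0.149]
```

View pics/cart.png

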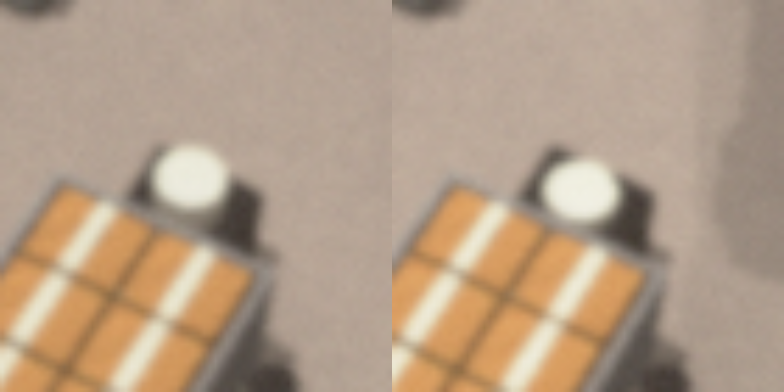

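The carton key is about 9.5 mm down (depth changed by ~13 mm, key centre moved from y 176 to 190 in the crop). Last is the bar key, at yaw ~45 to keep the knuckles away from the screen.

```bash
python3 -m inch '[[[1,0.035,0.002,0,0,0,0.05],[1,0.07,0.004,0,0,0,0.1],[1,0.105,0.005,0,0,0,0.1],[1,0.14,0.007,0,0,0,0.1],[1,0.17,0.008,0,0,0,0.1],[1,0.1883,0.0089,0,0,0,0.1],[1,0.1883,0.0089,0.02,0,0,0.1],[1,0.1883,0.0089,0.04,0,0,0.1],[1,0.1883,0.0089,0.06,0,0,0.1],[1,0.1883,0.0089,0.06,0,0,0.1]]]' 20;python3 to.py .5731 .3830 .10 45
python3 - <<'E'
from cell import vision
import cv2
d=vision.read_camera("scene")
cv2.imwrite("pics/bar0.png",cv2.resize(d["image"][200:360,260:440,::-1],None,fx=3.6,fy=3.6))
E
```

```text
time: 12.15
tcp_pos: [0.5724, 0.3815, 0.1477]
tcp_rot: [-180.0, 0.6, 45.7]
wrist_force: [-1.1, -0.2, 0.0]
finger_gap: -0.0001
t 12.15 [0.5724 0.3815 0.1477] [-180.     0.6   45.7] F [-1.1 -0.2  0. ] gap -0.0001
shift [ 0.0021 -0.0006  0.0477] rot [-0.     0.01   0.012]
```

View pics/bar0.png

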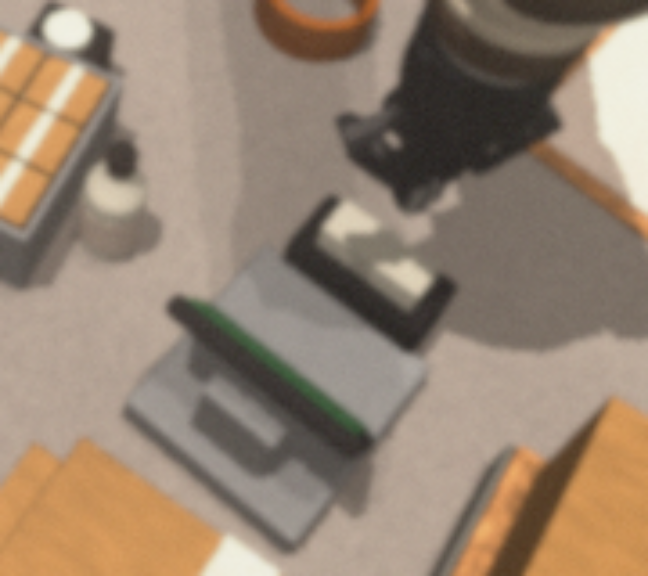

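The closed tip is above the bar at about (410,205) in the crop, and the screen is well clear of the gripper. I'll press it.

```bash
python3 -m inch '[[[1,0.002,-0.0006,0.015,0,0.01,0],[1,0.002,-0.0006,0.03,0,0.01,0],[1,0.002,-0.0006,0.048,0,0.01,0],[1,0.002,-0.0006,0.048,0,0.01,0],[1,0.002,-0.0006,0.048,0,0.01,0]]]' 20;python3 to.py .5731 .3830 .0735 45
```

```text
time: 12.62
tcp_pos: [0.5734, 0.3828, 0.1031]
tcp_rot: [180.0, -0.1, 45.7]
wrist_force: [-0.0, 0.1, 0.3]
finger_gap: -0.0001
t 12.62 [0.5734 0.3828 0.1031] [ 1.80e+02 -1.00e-01  4.57e+01] F [-0.   0.1  0.3] gap -0.0001
shift [-0.0002 -0.0004  0.0296] rot [ 0.    -0.002  0.011]
```

```bash
python3 -m inch '[[[1,0,0,0.008,0,0,0],[1,0,0,0.016,0,0,0],[1,0,0,0.020,0,0,0],[1,0,0,0.022,0,0,0],[1,0,0,0.024,0,0,0],[1,0,0,0.026,0,0,0],[1,0,0,0.028,0,0,0],[1,0,0,0.0305,0,0,0],[1,0,0,0.0305,0,0,0],[1,0,0,0.0305,0,0,0]]]' 20;python3 -m inch '[[[1,0,0,0.001,0,0,0],[1,0,0,0.001,0,0,0],[1,0,0,0.001,0,0,0],[1,0,0,0,0,0,0]]]' 20;python3 -m inch '[[[1,0,0,-0.02,0,0,0],[1,0,0,-0.05,0,0,0],[1,0,0,-0.08,0,0,0],[1,0,0,-0.11,0,0,0],[1,-0.03,0,-0.13,0,0,0],[1,-0.06,0,-0.14,0,0,0],[1,-0.09,0,-0.14,0,0,0],[1,-0.12,0,-0.14,0,0,0],[1,-0.15,0,-0.14,0,0,0],[1,-0.15,0,-0.14,0,0,0]]]' 20
python3 look.py bar 365 270
python3 to.py .5731 .3830 .10 60
python3 - <<'E'
from cell import vision
import cv2
d=vision.read_camera("scene")
cv2.imwrite("pics/scene9.png",d["image"][:,:,::-1])
d=vision.read_camera("top")
cv2.imwrite("pics/top9.png",d["image"][:,:,::-1])
E
```

```text
time: 13.45
tcp_pos: [0.574, 0.383, 0.0737]
tcp_rot: [180.0, -0.2, 45.7]
wrist_force: [1.5, -0.5, 8.4]
finger_gap: 0.0001
time: 13.78
tcp_pos: [0.574, 0.3831, 0.0745]
tcp_rot: [179.9, -0.2, 45.7]
wrist_force: [-0.4, -0.8, 7.1]
finger_gap: -0.0002
time: 14.62
tcp_pos: [0.4652, 0.2725, 0.2141]
tcp_rot: [180.0, -0.1, 45.6]
wrist_force: [-1.5, 0.4, 0.0]
finger_gap: 0.0
[[ 0.009  0.013  0.011  0.009  0.011  0.01   0.012  0.026  0.023]
 [ 0.012  0.011  0.015  0.01   0.01   0.009  0.011  0.012  0.011]
 [ 0.009  0.014  0.012  0.012  0.011  0.013  0.009  0.015  0.011]
 [ 0.011  0.014  0.009  0.013  0.01   0.012  0.013  0.008  0.011]
 [ 0.008  0.009  0.011  0.011  0.009  0.012  0.009  0.007  0.011]
 [ 0.008  0.012  0.011  0.01   0.011  0.013  0.012  0.014  0.01 ]
 [ 0.002  0.008  0.007  0.011  0.01   0.011  0.011  0.012  0.012]
 [ 0.001  0.002  0.006  0.004  0.009  0.007  0.011  0.009  0.01 ]
 [-0.001  0.001  0.006  0.006  0.009  0.011  0.014  0.011  0.007]]
t 14.67 [0.4669 0.2739 0.2142] [180.   -0.2  45.6] F [ 0.4 -0.3  0.6] gap 0.0002
shift [ 0.1518 -0.0004  0.1148] rot [ 0.001 -0.004 -0.251]
```

View pics/bar.png

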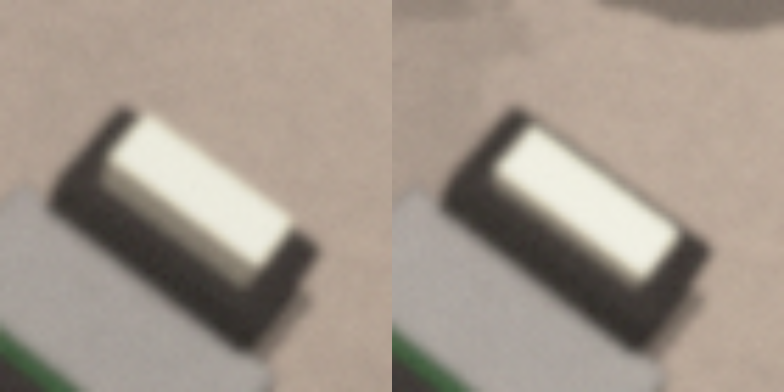

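View pics/scene9.png

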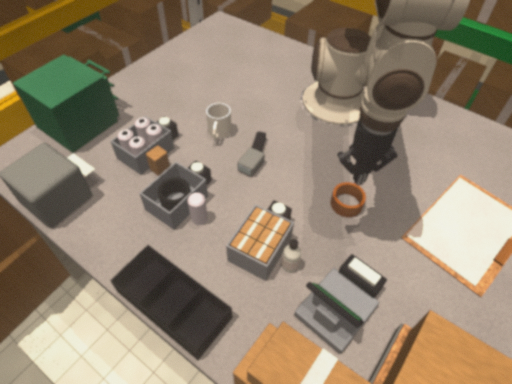

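View pics/top9.png

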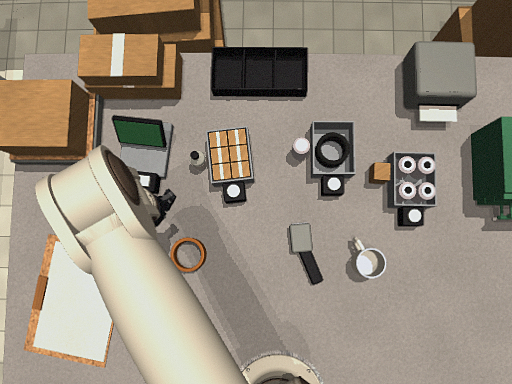

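The bar is down evenly along its length, all four keys are down and the loose things have not moved. I'll let the arm settle and hand in.

```bash
python3 -m inch '[[[1,0,0,0,0,0,0],[1,0,0,0,0,0,0],[1,0,0,0,0,0,0],[1,0,0,0,0,0,0]]]' 20; python3 -c "
from cell import ctrl;print(ctrl.finish_job())"
```

```text
time: 15.1
tcp_pos: [0.4688, 0.2758, 0.2135]
tcp_rot: [180.0, -0.2, 45.7]
wrist_force: [-0.3, -0.3, 1.1]
finger_gap: 0.0
the job is handed in; nothing more can be done
None
```

I pressed the four keys with the shut fingertips in the required order: canisters, rings, cartons, then the terminal bar. The job is handed in at about 15 s of the 64 s allowed; it reported no verdict.

- **Keys:** the before/after pictures show each key dropped by about 8–10 mm (depth change 11–14 mm along the viewing ray). The key travel itself cannot be read directly.
- **Force:** the highest reading I took was about 14 N, on the canister key. The shut tips reach about 3 mm farther than the stated 8 mm, so that press ran into the hard stop. I stopped the other three presses earlier, and they read 7–8.5 N. Force is only reported at the end of each call, so I did not see peaks within a call.
- **Surroundings:** by eye in the last scene and top pictures, the loose things stand where they were. The arm ended clear of everything, with the TCP at about 0.21 m.

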